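UV pass for the stirring rods

ROBOT

A 7-joint arm with a two-finger parallel gripper is mounted at the origin on the work surface. World frame = base frame: x ahead of the robot, y to its left, z up, the work surface at z = 0. Lengths are in mm, angles in rad, forces in N, time in s.
With the tool pointing down it reaches from about 400 to 900 mm from the base axis. Payload 5.6 kg.
Tool frame: the origin (TCP) lies at the very end of the fingers, on their centre line; the grasp point (between the pads) lies 19 mm behind it; z points along the fingers, y is the line along which they close (so a half turn about z gives the same grasp; the last joint's range is limited). The gripper opens to 92 mm and grips with 3 to 60 N. Pads are 20 mm wide; open, the fingers measure 128 mm over their backs; the gripper's body (75 mm by 189 mm) begins 69 mm behind the grasp point.
Start: joints at [1.174, 0.468, -0.012, 1.603, 0.006, 1.071, -0.056], TCP at [225.162, -609.763, 214.592] pointing down, gripper open.
Joint ranges: [-2.53, 2.53], [-0.31, 2.02], [-1.57, 1.55], [0.28, 2.44], [-1.29, 4.43], [0.15, 1.84], [-2.92, 2.92]. Speed limits (rad/s): [2.57, 2.57, 3.14, 3.14, 3.14, 3.14, 3.14].

INTERFACE

Orientations are given as a unit quaternion [w, x, y, z].
In Python, from station import r, optics, close_job gives the robot as it stands. The module is installed in compiled form; this text tells all that it offers.
- The arm moves only by the tool arm_command, never from a script. Its argument "deltas" is a list that holds one entry, the list of rows, each a list of 6 numbers: the shift along the tool's x, y, z in cm, then the turn, a rotation vector about the tool's x, y, z in degrees. A call has 1 to 8 rows; each row is the pose to reach, as a shift and turn from the pose commanded when the call began, along the tool's axes at that moment; what a row does not reach only later rows make up. A row lasts 1/8 s, in which the tool goes at most 62.5 mm and 10.7 degrees, less where a joint would pass 70% of its speed; a pose out of reach is approached as far as the arm can. A call with a gripper value outside its range is refused whole. "gripper" is the closure, from 0 (fully open) to 1 (shut), set as the call begins (left out, the last holds). The fingers move at their own pace and stop on an object; the grip force is fixed at half the most. Time passes only in rows, so rows that repeat a pose let the fingers close. It gives the time, the measured TCP pose, the force, the opening and the grip force at its end, in the units of the state.
- r.sense(): the state, without advancing time (a new reading comes with each control period).
- optics.read_camera(name): name is "scene" or "side" or "wrist"; returns (picture, depth): 420x560x3 uint8, blue, green, red; 420x560 float32, mm along the optical axis (not along the pixel's ray), 0 where there is no reading.
- optics.calibration(name): a dict with "mtx" (3x3 intrinsics, pixels), "cam_to_world" (4x4, takes a point from camera to world coordinates). Camera axes: x right, y down, z forward; pixel columns grow to the right and rows downward; lengths in mm; the calibration is good to about 2 mm. A picture is of the moment at which its call begins: read the wrist's pose just before it. calibration takes no time and is no camera call; for the wrist camera it gives the pose at the moment of the call.
- close_job(): hands the job in; it is judged then, once.
The state is a dict: "clock": time; "qpos": joint angles; "joint_vel": joint speeds; "effort": joint torques, N m; "eef_pos": TCP position; "tcp_rot": TCP orientation; "contact_force": force on the tool from outside, world axes, zero at the start; "torque": the same for the moment, N m; "width": finger opening in mm; "grasp_force": force on a finger pad.
Only numpy, scipy, OpenCV 4.12 (cv2) and the standard library are available. Lean on these libraries where they do the work, as an engineer would, in place of code of your own. Each camera call takes 0.05 s, during which the arm holds its last target. There are 200 camera calls.

TASK

Give the stirring rods their UV pass: with the carousel still at its start stop, hang every rod from the white rack in an eyelet of the carousel (one to an eyelet), shaft down through the ring and collar resting on it, then take the crank grip and turn the wheel anticlockwise (seen from above) one full turn, with all rods hanging in it. Afterwards stand all the rods, handle up, in the steel caddy, leave the wheel where the turn ended, and do not push aside or knock over the other things on the bench.

Things in the scene. Friction and masses are not known exactly. Their poses are not given: they have to be found in the camera images.
- rod1: Stirring rod 1, like the others; 162 mm, 0.1 kg, starts upright. Origin: centre of its lower end; z along it to the handle. Steel shaft 12 mm diameter from 0 to 100 mm (lowest 8 mm taper to 9 mm), steel collar 28 mm diameter from 100 to 105 mm, black handle 16 mm diameter from 105 to 152 mm, black head 26 mm diameter from 152 to 162 mm. May be absent.
- rod2: Stirring rod 2, like the others; 162 mm, 0.1 kg, starts upright. Origin: centre of its lower end; z along it to the handle. Steel shaft 12 mm diameter from 0 to 100 mm (lowest 8 mm taper to 9 mm), steel collar 28 mm diameter from 100 to 105 mm, black handle 16 mm diameter from 105 to 152 mm, black head 26 mm diameter from 152 to 162 mm. May be absent.
- rod3: Stirring rod 3, like the others; 162 mm, 0.1 kg, starts upright. Origin: centre of its lower end; z along it to the handle. Steel shaft 12 mm diameter from 0 to 100 mm (lowest 8 mm taper to 9 mm), steel collar 28 mm diameter from 100 to 105 mm, black handle 16 mm diameter from 105 to 152 mm, black head 26 mm diameter from 152 to 162 mm. May be absent.
- rod4: Stirring rod 4, like the others; 162 mm, 0.1 kg, starts upright. Origin: centre of its lower end; z along it to the handle. Steel shaft 12 mm diameter from 0 to 100 mm (lowest 8 mm taper to 9 mm), steel collar 28 mm diameter from 100 to 105 mm, black handle 16 mm diameter from 105 to 152 mm, black head 26 mm diameter from 152 to 162 mm. May be absent.
- eye1 (a point): Eyelet 1 of the carousel wheel: a steel ring, bore 16 mm, outside 34 mm, 10 mm high. The point is the centre of the ring's upper face, 130 mm above the table and 85 mm from the wheel axis; it goes round with the wheel. A rod put down through it hangs by its collar (rod origin then 100 mm below this point).
- eye2 (a point): Eyelet 2 of the carousel wheel: a steel ring, bore 16 mm, outside 34 mm, 10 mm high. The point is the centre of the ring's upper face, 130 mm above the table and 85 mm from the wheel axis; it goes round with the wheel. A rod put down through it hangs by its collar (rod origin then 100 mm below this point).
- eye3 (a point): Eyelet 3 of the carousel wheel: a steel ring, bore 16 mm, outside 34 mm, 10 mm high. The point is the centre of the ring's upper face, 130 mm above the table and 85 mm from the wheel axis; it goes round with the wheel. A rod put down through it hangs by its collar (rod origin then 100 mm below this point).
- eye4 (a point): Eyelet 4 of the carousel wheel: a steel ring, bore 16 mm, outside 34 mm, 10 mm high. The point is the centre of the ring's upper face, 130 mm above the table and 85 mm from the wheel axis; it goes round with the wheel. A rod put down through it hangs by its collar (rod origin then 100 mm below this point).
- wheel (a joint): Angle of the carousel wheel about its upright axis, rad: 0 at its start stop, growing as it turns anticlockwise seen from above; the end stop is at 6.4, just past one full turn (6.28). The friction is about 0.25 N m (3 N at the crank grip), so it stays where it is left.
- hub (a point): On the wheel's upright axis, top of the hub (24 mm radius), 140 mm above the table. Five arms 72 degrees apart: four end in eyelets, one carries the crank grip. Below it: a dark foot disc (100 mm radius, 12 mm high) and, 137 to 163 mm from the axis on one side, a white UV lamp panel 150 mm wide, 112 mm high, lower than the wheel.
- crank (a point): On the axis of the crank grip: an upright black plastic cylinder, 22 mm diameter, that spins freely on its pin, 85 mm from the wheel axis. It reaches from 137 to 184 mm above the table; this point is at 170 mm, the height to grip.
- rack: Fixed white plastic rack in which the rods start: a plate 240 x 64 x 10 mm, its top 118 mm above the table, on two end panels, with a row of four 18 mm holes along its own x axis at -81, -27, 27 and 81 mm. Rods hang in it by their collars, lower end 18 mm above the table. Origin on the table under its centre.
- caddy: Open steel caddy standing loose on the table, 204 x 54 x 90 mm (x, y, z), walls 4 mm, floor about 4 mm, split along its own x axis into four compartments about 46 x 46 mm, centres at x = -75, -25, 25 and 75 mm. Origin at the centre of its underside. Mass about 0.7 kg.
- beaker: Bystander, to be left alone: white plastic beaker, 68 mm wide, 85 mm high. Origin at its underside.
- reagent: Bystander, to be left alone: white reagent bottle with a red cap, 60 mm wide, 125 mm high. Origin at its underside.
- amber: Bystander, to be left alone: small amber bottle, 48 mm wide, 85 mm high. Origin at its underside.
- spatula: Bystander, to be left alone: white-handled spatula lying on the table, 150 mm long. Origin at its underside (middle of its length).
- jar: Bystander, to be left alone: small glass jar with a white lid, 52 mm wide, 60 mm high. Origin at its underside.
- dish: Bystander, to be left alone: shallow white dish, 90 mm wide, 20 mm high. Origin at its underside.
Things that resemble listed ones, but are neither listed nor needed, are in the scene too. Leave any green or red look-alike of the rod3 alone.

How it is judged:
By the outcome, as a careful person would: the job done as asked, in the order asked, and still so for the second after the job is handed in, with the robot touching nothing.
Of rod1, rod2, rod3, rod4 only 2 to 3 are there at a start; the rules pass over those that are not, and their reading is None.
At some moment in a run one of caddy may be knocked a few centimetres aside while the robot is not near it.
Once in a run the grip may slacken for a moment while it holds something.
It also fails if it takes over 210 s, if anything falls off the work surface, if the arm or the gripper's body presses on something with over 40 N, if the wrist force passes 120 N, or if a joint passes its speed limit or range.

## Working session

There is one attempt and no reset: what is moved stays moved. The work goes in short steps, Python scripts to look and compute and a tool call to move; the robot and the scene stay as the last step left them, time stands still between calls to the robot, and variables do not carry over. Pictures are saved under pics/ and viewed, at most 14 in all, crops included, and the job is handed in when it is done.

Besides the shell and the picture viewer there is one more tool, called after "Call:" as name(argument=value, ...) on one line, values as JSON. arm_command: Moves the arm, as the interface text tells. Its arguments: {"type":"object","properties":{"deltas":{"type":"array","items":{"type":"array","items":{"type":"array","items":{"type":"number"}}}},"gripper":{"type":"number"}},"required":["deltas"]}

```bash
mkdir -p pics; ls
cat > h.py <<'E'
import numpy as np, cv2
from station import r, optics
def grab(n):
    c=optics.calibration(n); im,d=optics.read_camera(n); return im,d,np.array(c["mtx"]),np.array(c["cam_to_world"])
def cloud(d,K,T):
    v,u=np.mgrid[:d.shape[0],:d.shape[1]]
    P=np.stack([(u-K[0,2])/K[0,0]*d,(v-K[1,2])/K[1,1]*d,d],-1)
    return P@T[:3,:3].T+T[:3,3]
def ray(u,v,K,T,z):
    p=T[:3,:3]@np.array([(u-K[0,2])/K[0,0],(v-K[1,2])/K[1,1],1]); o=T[:3,3]
    return o+p*(z-o[2])/p[2]
E
python3 - <<'E'
from h import *
s=r.sense(); print({k:np.round(v,3) for k,v in s.items()})
for n in("scene","side","wrist"):
    im,d,K,T=grab(n); cv2.imwrite(f"pics/{n}0.png",im); np.savez(f"{n}0.npz",im=im,d=d,K=K,T=T); print(n,K[0,0],T.round(2).tolist())
E
```

```text
pics
{'clock': np.float64(0.0), 'qpos': array([ 1.174,  0.468, -0.012,  1.604,  0.006,  1.071, -0.056]), 'joint_vel': array([ 0.   ,  0.   , -0.   ,  0.002, -0.001,  0.   , -0.001]), 'effort': array([-0.0000e+00, -5.2058e+01, -1.2000e-02, -2.4375e+01, -5.7000e-02,
        1.7000e-02,  0.0000e+00]), 'eef_pos': array([ 224.921, -609.225,  213.616]), 'tcp_rot': array([-0.001,  0.984,  0.176, -0.   ]), 'contact_force': array([ 0.353,  0.613, -0.623]), 'torque': array([-0.008,  0.063, -0.02 ]), 'grasp_force': np.float64(0.0), 'width': np.float64(92.104)}
scene 403.316564684596 [[-0.28, 0.54, -0.79, 1451.75], [0.96, 0.17, -0.22, 249.14], [0.02, -0.82, -0.57, 796.35], [0.0, 0.0, 0.0, 1.0]]
side 462.23959782536775 [[-1.0, -0.05, 0.05, 452.55], [-0.07, 0.63, -0.78, 1095.83], [0.01, -0.78, -0.63, 1020.78], [0.0, 0.0, 0.0, 1.0]]
wrist 330.87219403043355 [[0.35, -0.9, -0.26, 298.07], [-0.94, -0.33, -0.09, -582.98], [-0.0, 0.27, -0.96, 383.6], [0.0, 0.0, 0.0, 1.0]]
```

View pics/scene0.png

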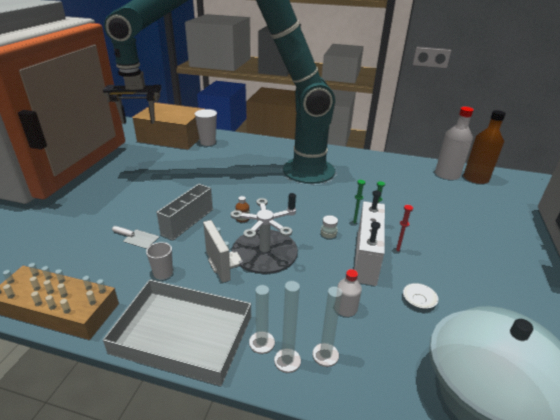

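View pics/side0.png

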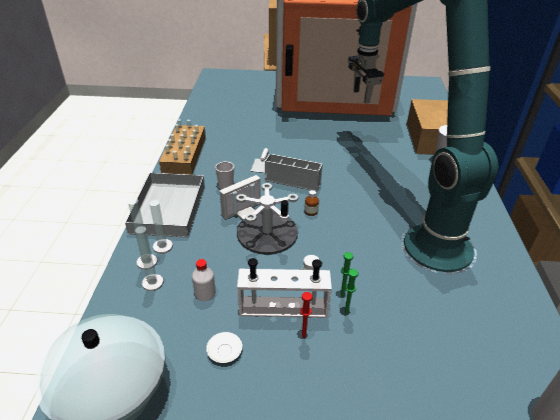

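The pictures show two black rods in the white rack: scene (376,200) and (374,232), side (253,268) and (317,268), which are its end holes. The carousel is at scene (265,225), with the crank at (292,200). The caddy is at scene (186,210), and green and red look-alikes stand beside the rack.

Run:
```python
from h import *
H=np.full((600,800),-1.0); C=np.zeros((600,800,3),np.uint8)
# top view: col = y from 500 (left) ->-500 : 0.8px/mm ; row: x 900 top -> 250
for n in("scene","side"):
    z=np.load(n+"0.npz"); P=cloud(z["d"],z["K"],z["T"]); im=z["im"]
    hsv=cv2.cvtColor(im,cv2.COLOR_BGR2HSV); g=z["d"]>0
    def show(name,m,zl,zh):
        m=m&g&(P[...,2]>zl)&(P[...,2]<zh)&(P[...,0]>200)&(P[...,0]<1000)&(abs(P[...,1])<500)
        k,lab,st,ce=cv2.connectedComponentsWithStats(m.astype(np.uint8))
        for i in range(1,k):
            if st[i,4]>=12:
                q=P[lab==i]; print(n,name,st[i,4],ce[i].round(0),"med",np.median(q,0).round(0),"min",q.min(0).round(0),"max",q.max(0).round(0))
    V=hsv[...,2]; S=hsv[...,1]; Hh=hsv[...,0]
    show("black",V<45,130,200)
    show("green",(Hh>45)&(Hh<80)&(S>120),20,250)
    show("red",((Hh<8)|(Hh>172))&(S>150),20,250)
    show("white",(S<60)&(V>110),20,200)
    for p,c in zip(P[g],im[g]):
        a=int(300+(600-p[0])*.75) if True else 0; b=int(400-p[1]*.75)
        if 0<=a<600 and 0<=b<800 and p[2]>H[a,b] and p[2]<300: H[a,b]=p[2]; C[a,b]=c
cv2.imwrite("pics/top.png",C)
```

```text
scene black 36 [375. 200.] med [405. 275. 159.] min [401. 269. 132.] max [413. 281. 179.]
scene black 56 [291. 202.] med [500.  45. 164.] min [496.  36. 144.] max [505.  52. 182.]
scene black 22 [374. 232.] med [566. 283. 159.] min [563. 279. 135.] max [571. 286. 179.]
scene green 125 [359. 194.] med [320. 225. 118.] min [305. 213.  23.] max [328. 236. 165.]
scene green 44 [380. 185.] med [311. 284. 160.] min [293. 274. 139.] max [320. 295. 165.]
scene red 39 [408. 208.] med [424. 368. 162.] min [408. 360. 156.] max [434. 380. 165.]
scene red 24 [405. 224.] med [427. 370. 106.] min [418. 360. 103.] max [433. 380. 116.]
scene red 84 [352. 274.] med [707. 247. 125.] min [691. 235. 116.] max [717. 259. 128.]
scene white 156 [185. 202.] med [ 475. -311.   78.] min [ 372. -359.   46.] max [ 579. -259.   93.]
scene white 29 [242. 198.] med [ 408. -141.   84.] min [ 396. -150.   81.] max [ 419. -129.   88.]
scene white 744 [265. 218.] med [557. -25. 130.] min [ 405. -157.   32.] max [647.  70. 143.]
scene white 1012 [372. 229.] med [498. 279. 118.] min [306. 243.  21.] max [601. 319. 181.]

[... 3642 characters left out ...]
39. 219.] med [892. 149. 179.] min [886.  16.  47.] max [936. 157. 198.]
side white 14 [180. 225.] med [823.  20.  50.] min [805.  13.  45.] max [843.  23.  52.]
side white 372 [146. 258.] med [858. 232. 106.] min [846. 146.  21.] max [913. 238. 200.]
side white 67 [161. 239.] med [867.  82.  40.] min [857.  60.  21.] max [883.  87.  59.]
side white 1924 [287. 279.] med [467. 285. 117.] min [357. 125.  21.] max [599. 321. 179.]
side white 339 [203. 279.] med [699. 266.  84.] min [674. 227.  20.] max [732. 279. 107.]
side white 18 [240. 306.] med [594. 317.  41.] min [589. 314.  22.] max [596. 320.  66.]
side white 760 [124. 324.] med [823. 482. 164.] min [742. 427. 112.] max [944. 500. 188.]
```

View pics/top.png

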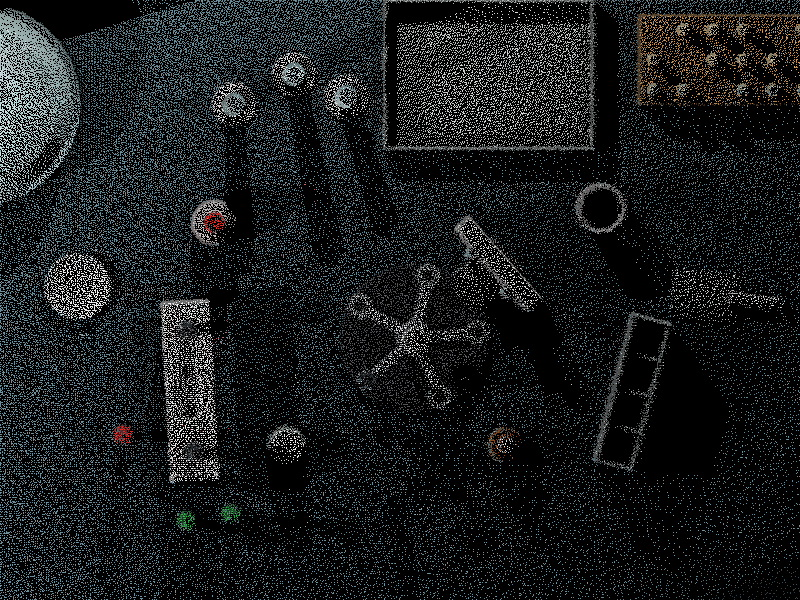

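The top map shows the hub at px (411,335), i.e. about (553,-15), and the crank at about (497,48). The eyelets are near (637,-37), (593,53), (563,-107) and (471,-53). The rack rods stand at about (403,277) and (563,286), and the caddy at about (477,-308). Next I align the tool with the world axes and look from above the wheel.

```bash
cat >> h.py <<'E'
from scipy.spatial.transform import Rotation as Ro
def go(x,y,z,yaw=0):
    s=r.sense(); w=s["tcp_rot"]; A=Ro.from_quat([w[1],w[2],w[3],w[0]])
    B=Ro.from_euler('z',yaw,degrees=True)*Ro.from_euler('x',180,degrees=True)
    d=A.inv().apply(np.array([x,y,z])-s["eef_pos"])/10
    print("t",round(float(s["clock"]),1),"d",d.round(2),"rot",(A.inv()*B).as_rotvec(degrees=True).round(2))
E
python3 -c "
from h import *
go(480,0,350)"
```

```text
t 0.1 d [ 45.03 -48.35 -13.56] rot [-8.000e-02  2.000e-02  2.027e+01]
```

Call:
arm_command(deltas=[[[2,-2,-6,0,0,5],[6,-6,-12,0,0,10],[10,-10.5,-13.6,0,0,15],[14,-15,-13.6,0,0,20.3],[18,-19.5,-13.6,0,0,20.3],[22,-24,-13.6,0,0,20.3],[26,-28,-13.6,0,0,20.3],[30,-32.5,-13.6,0,0,20.3]]])

```text
clock: 1.15
eef_pos: [392.9, -202.8, 350.7]
tcp_rot: [0.0, 1.0, -0.0, 0.0]
contact_force: [0.8, -0.4, -1.1]
width: 92.0
grasp_force: 0.0
```

```bash
python3 -c "
from h import *
go(480,0,350); print(r.sense()['eef_pos'])"
```

```text
t 1.1 d [  8.7  -20.28   0.06] rot [ 0.03 -0.02 -0.04]
[ 392.89557061 -202.78711482  350.66200372]
```

Call:
arm_command(deltas=[[[3,-5,0,0,0,0],[5,-10,0,0,0,0],[7,-15,0,0,0,0],[8.7,-20.3,0,0,0,0],[8.7,-20.3,0,0,0,0],[8.7,-20.3,0,0,0,0]]])

```text
clock: 1.9
eef_pos: [479.3, -2.5, 350.2]
tcp_rot: [0.0, 1.0, -0.0, -0.0]
contact_force: [0.3, 0.3, -0.6]
width: 92.0
grasp_force: 0.0
```

Run:
```python
from h import *
print(r.sense()['eef_pos'])
im,d,K,T=grab("wrist"); cv2.imwrite("pics/w1.png",im); np.savez("w1.npz",im=im,d=d,K=K,T=T); print(T.round(2))
```

```text
[479.31931671  -2.51676056 350.23102789]
[[-0.0000e+00 -9.6000e-01 -2.7000e-01  5.5723e+02]
 [-1.0000e+00  0.0000e+00 -0.0000e+00 -2.6000e+00]
 [ 0.0000e+00  2.7000e-01 -9.6000e-01  5.2004e+02]
 [ 0.0000e+00  0.0000e+00  0.0000e+00  1.0000e+00]]
```

View pics/w1.png

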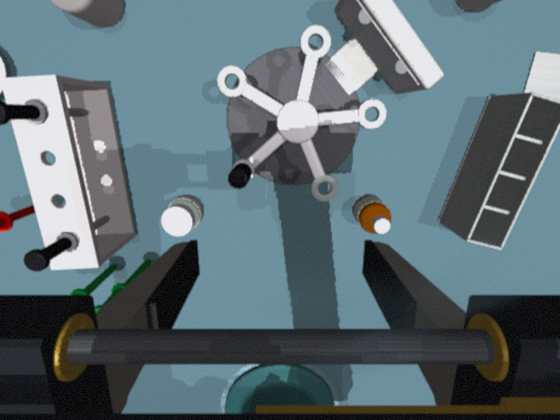

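Wrist view: the eyelets are at (316,42), (232,81), (372,114) and (324,187), and the crank is at (240,175). The rack is at left with rods at both ends and two empty middle holes, and the caddy is at right.

Run:
```python
from h import *
from scipy.optimize import least_squares
z=np.load("w1.npz"); im,d,K,T=z["im"],z["d"],z["K"],z["T"]; P=cloud(d,K,T)
m=((P[...,2]>112)&(P[...,2]<148)&(d>0)&(P[...,0]>430)&(P[...,0]<680)&(abs(P[...,1]+15)<120)).astype(np.uint8)
cs,h=cv2.findContours(m,cv2.RETR_CCOMP,cv2.CHAIN_APPROX_NONE)
E=[]
for c,hh in zip(cs,h[0]):
    if hh[3]>=0 and cv2.contourArea(c)>20:
        (u,v),a,b=cv2.fitEllipse(c); p=ray(u,v,K,T,125)
        q=P[(m>0)&(np.hypot(P[...,0]-p[0],P[...,1]-p[1])<20)]
        print("hole",round(u),round(v),np.round(a,1),p.round(1),"ringz",np.percentile(q[:,2],[50,90]).round(1)); E.append(p[:2])
E=np.array(E)
for n in ("scene","side","w1"):
    y=np.load(n+("" if n=="w1" else "0")+".npz"); Q=cloud(y["d"],y["K"],y["T"]); V=cv2.cvtColor(y["im"],cv2.COLOR_BGR2HSV)[...,2]
    for nm,c,zl in(("rodA",(403,277),172),("rodB",(563,286),172),("crank",(497,48),178)):
        g=(y["d"]>0)&(np.hypot(Q[...,0]-c[0],Q[...,1]-c[1])<25)&(Q[...,2]>zl)&(Q[...,2]<195)
        q=Q[g]
        if len(q)>5:
            (cx,cy),rr=cv2.minEnclosingCircle(q[:,:2].astype(np.float32)); print(n,nm,len(q),"c",round(cx,1),round(cy,1),"r",round(rr,1),"z",np.percentile(q[:,2],[50,98]).round(1))
    # hub, eyelets
    g=(y["d"]>0)&(np.hypot(Q[...,0]-553,Q[...,1]+15)<40)&(Q[...,2]>137)&(Q[...,2]<146); q=Q[g]
    print(n,"hub",len(q),np.r_[cv2.minEnclosingCircle(q[:,:2].astype(np.float32))[0]].round(1),np.median(q[:,2]).round(1))
    # rack plate / caddy rim by minAreaRect
    for nm,b,zl,zh in(("rack",(300,640,230,330),112,124),("caddy",(350,610,-380,-240),84,96)):
        g=(y["d"]>0)&(Q[...,0]>b[0])&(Q[...,0]<b[1])&(Q[...,1]>b[2])&(Q[...,1]<b[3])&(Q[...,2]>zl)&(Q[...,2]<zh)
        q=Q[g]; print(n,nm,len(q),[np.round(k,1) for k in cv2.minAreaRect(q[:,:2].astype(np.float32))],np.median(q[:,2]).round(1))
f=least_squares(lambda p:np.concatenate([np.min([np.hypot(*(e-(p[:2]+85*np.array([np.cos(p[2]+k*1.2566),np.sin(p[2]+k*1.2566)])))) for k in(1,2,3,4)],keepdims=True) for e in E]),[553,-15,2.3])
print("hub",f.x[:2],np.degrees(f.x[2]),f.fun)
for k in range(5): print(k,(f.x[:2]+85*np.array([np.cos(f.x[2]+k*1.2566),np.sin(f.x[2]+k*1.2566)])).round(1))
```

```text
hole 324 187 [12.1 13.8] [470.1 -56.  125. ] ringz [129.6 130.7]
hole 370 114 [13.2 14.8] [ 556.1 -106.7  125. ] ringz [129.8 130.9]
hole 232 82 [14.3 15.5] [591.  51. 125.] ringz [129.6 130.6]
hole 315 43 [15.  15.6] [630.9 -40.5 125. ] ringz [129.7 131. ]
hole 393 15 [5.6 8.7] [ 657.9 -123.4  125. ] ringz [112.6 113.4]
hole 387 17 [ 9.6 12.5] [ 655.6 -117.4  125. ] ringz [112.6 113.4]
hole 391 8 [4.4 8.1] [ 664.5 -120.4  125. ] ringz [112.6 113.4]
scene rodA 45 c 400.6 276.1 r 12.7 z [179.  181.8]
scene rodB 62 c 560.3 284.9 r 13.4 z [179.5 182.6]
scene crank 32 c 492.3 45.0 r 12.4 z [182.8 185.3]
scene hub 133 [548.8 -18.2] 140.0
scene rack 992 [array([454.6, 278. ]), array([292.9,  71.1]), np.float64(5.0)] 118.3
scene caddy 260 [array([ 478.8, -308.9]), array([ 58.7, 204.2]), np.float64(75.7)] 88.4
side rodA 72 c 397.3 275.1 r 14.9 z [179.1 183. ]
side rodB 73 c 557.2 284.6 r 14.6 z [178.4 182.3]
side crank 36 c 493.5 42.8 r 12.8 z [182.5 185.4]
side hub 107 [550.6 -19. ] 139.5
side rack 1680 [array([450.4, 278.4]), array([296. ,  73.1]), np.float64(5.0)] 117.6
side caddy 185 [array([ 477.3, -310.4]), array([ 66.1, 204. ]), np.float64(76.0)] 87.4
w1 rodA 454 c 397.1 272.8 r 13.3 z [178.9 180.8]
w1 rodB 195 c 557.9 276.9 r 11.2 z [177.3 180.3]
w1 crank 340 c 491.9 41.2 r 10.8 z [183.5 185.1]
w1 hub 1439 [547.8 -22. ] 139.8
w1 rack 9538 [array([477.4, 278.4]), array([240.6,  67. ]), np.float64(3.2)] 117.5
w1 caddy 1903 [array([ 477.2, -312.4]), array([ 56.5, 204.3]), np.float64(75.4)] 89.1
hub [565.41472413 -58.75982544] 114.32965221806619 [16.30614714 36.14545307 64.34461035 39.10983819 29.24639538 23.2672951
 31.97771116]
0 [530.4  18.7]
1 [480.9 -68.1]
2 [ 548.2 -142. ]
3 [ 639.3 -100.8]
4 [628.3  -1.5]
```

```bash
python3 -c "
from h import *
go(397,274,290)"
```

```text
t 1.9 d [ -8.29 -27.7    6.02] rot [ 0.03  0.04 -0.14]
```

Call:
arm_command(deltas=[[[-1,-5,0,0,0,0],[-3,-10,0,0,0,0],[-5,-16,0,0,0,0],[-7,-22,2,0,0,0],[-8.3,-27.7,4,0,0,0],[-8.3,-27.7,6,0,0,0],[-8.3,-27.7,6,0,0,0],[-8.3,-27.7,6,0,0,0]]])

```text
clock: 2.95
eef_pos: [397.9, 273.9, 291.2]
tcp_rot: [0.0, 1.0, -0.002, 0.0]
contact_force: [0.4, 0.1, 0.9]
width: 91.9
grasp_force: 0.0
```

```bash
cat >> h.py <<'E'
def head(c,zl=172,zh=195,rad=28,cam="wrist",save=None):
    s=r.sense()["eef_pos"]; im,d,K,T=grab(cam); Q=cloud(d,K,T)
    if save: cv2.imwrite(save,im)
    g=(d>0)&(np.hypot(Q[...,0]-c[0],Q[...,1]-c[1])<rad)&(Q[...,2]>zl)&(Q[...,2]<zh); q=Q[g]
    if len(q)<5: print("none"); return
    (cx,cy),rr=cv2.minEnclosingCircle(q[:,:2].astype(np.float32))
    v,u=np.nonzero(g); ztop=np.median(q[:,2])
    print("tcp",s.round(1),"mec",round(cx,1),round(cy,1),"r",round(rr,1),"z",ztop.round(1),"centroid ray",ray(u.mean(),v.mean(),K,T,ztop).round(1),"n",len(q))
E
python3 - <<'E'
from h import *
head((397,274),176,195,save="pics/w2.png")
E
```

```text
tcp [397.9 273.9 291.2] mec 397.2 273.9 r 12.9 z 179.6 centroid ray [397.9 274.  179.6] n 613
```

View pics/w2.png

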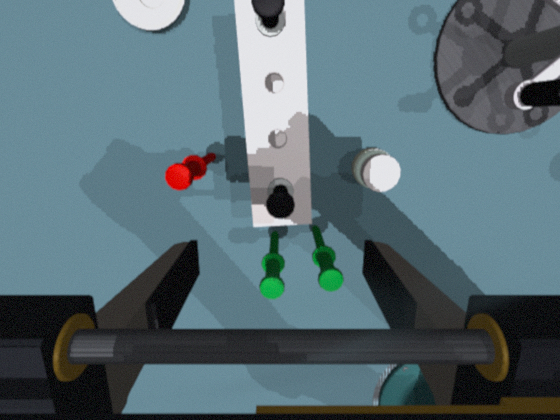

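The rod head is at pixel (280,203), directly below the TCP at (397.5,274). I close to half opening and descend.

Call:
arm_command(deltas=[[[0,0,0,0,0,0],[0,0,4,0,0,0],[0,0,8,0,0,0],[0,0,12,0,0,0],[0,0,15,0,0,0],[0,0,16,0,0,0],[0,0,16,0,0,0],[0,0,16,0,0,0]]], gripper=0.5)

```text
clock: 4.0
eef_pos: [397.7, 275.7, 131.9]
tcp_rot: [-0.001, 1.0, -0.0, 0.001]
contact_force: [-0.5, 0.3, 0.1]
width: 45.9
grasp_force: 0.0
```

Call:
arm_command(deltas=[[[0,0,0,0,0,0],[0,0,0,0,0,0],[0,0,0,0,0,0],[0,0,0,0,0,0],[0,0,0,0,0,0],[0,0,0,0,0,0]]], gripper=1)

```text
clock: 4.75
eef_pos: [397.2, 275.2, 131.0]
tcp_rot: [0.0, 1.0, -0.0, 0.0]
contact_force: [0.7, -1.3, 4.7]
width: 24.9
grasp_force: 30.0
```

Run:
```python
from h import *
s=r.sense(); print(s["width"],s["grasp_force"])
im,d,K,T=grab("side"); a=cv2.resize(im[215:325,220:370],None,fx=4,fy=4,interpolation=cv2.INTER_CUBIC); cv2.imwrite("pics/s1.png",a)
print(r.sense()["width"])
```

```text
24.909264050658773 30.000759959220886
24.77929623685208
```

View pics/s1.png

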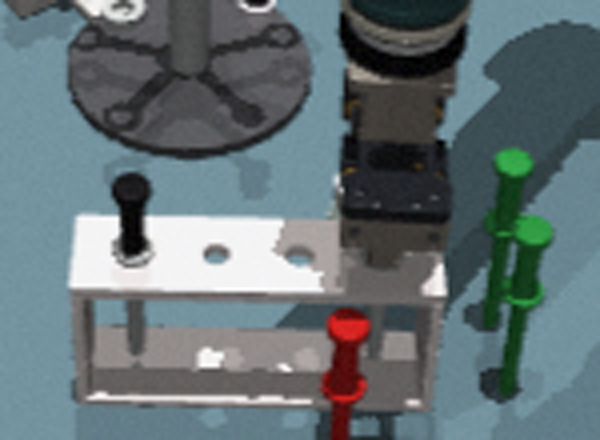

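The crop shows the fingers around the rod at the rack's right end. The 25 mm width suggests the pads caught the 26 mm head, so I open, go 6 mm lower and close again.

Call:
arm_command(deltas=[[[0,0,0,0,0,0],[0,0,0,0,0,0],[0,-0.1,0.6,0,0,0],[0,-0.1,0.6,0,0,0]]], gripper=0.5)

```text
clock: 5.3
eef_pos: [396.3, 276.0, 123.8]
tcp_rot: [0.0, 1.0, -0.0, -0.001]
contact_force: [0.3, -0.8, -0.9]
width: 45.6
grasp_force: 0.0
```

Call:
arm_command(deltas=[[[0,0,0,0,0,0],[0,0,0,0,0,0],[0,0,0,0,0,0],[0,0,0,0,0,0],[0,0,0,0,0,0],[0,0,0,0,0,0]]], gripper=1)

```text
clock: 6.05
eef_pos: [396.8, 276.1, 124.6]
tcp_rot: [0.0, 1.0, -0.0, 0.0]
contact_force: [0.3, 0.1, -0.6]
width: 25.1
grasp_force: 30.0
```

Call:
arm_command(deltas=[[[0,0,-2,0,0,0],[0,0,-5,0,0,0],[0,0,-9,0,0,0],[0,0,-13,0,0,0],[0,0,-17,0,0,0],[0,0,-20,0,0,0],[0,0,-20,0,0,0],[0,0,-20,0,0,0]]])

```text
clock: 7.05
eef_pos: [396.2, 275.7, 323.4]
tcp_rot: [0.001, 1.0, -0.0, -0.001]
contact_force: [-0.0, 0.2, -0.7]
width: 25.0
grasp_force: 30.0
```

Run:
```python
from h import *
s=r.sense(); print(s["eef_pos"],s["width"])
im,d,K,T=grab("side"); im2,d2,K2,T2=grab("scene"); np.savez("s2.npz",im=im,d=d,K=K,T=T,im2=im2,d2=d2,K2=K2,T2=T2)
def pj(p,K,T):
    c=np.linalg.inv(T)@np.r_[p,1]; q=K@c[:3]; return (q[:2]/q[2]).astype(int)
o=[]
for i,k,t in((im,K,T),(im2,K2,T2)):
    u,v=pj(s["eef_pos"],k,t); print(u,v); o.append(cv2.resize(i[max(v-50,0):v+50,u-45:u+45],(400,444),interpolation=cv2.INTER_CUBIC))
cv2.imwrite("pics/s2.png",np.hstack(o))
```

```text
[396.24733215 275.68142571 323.38026221] 24.95077566461548
321 218
385 147
```

View pics/s2.png

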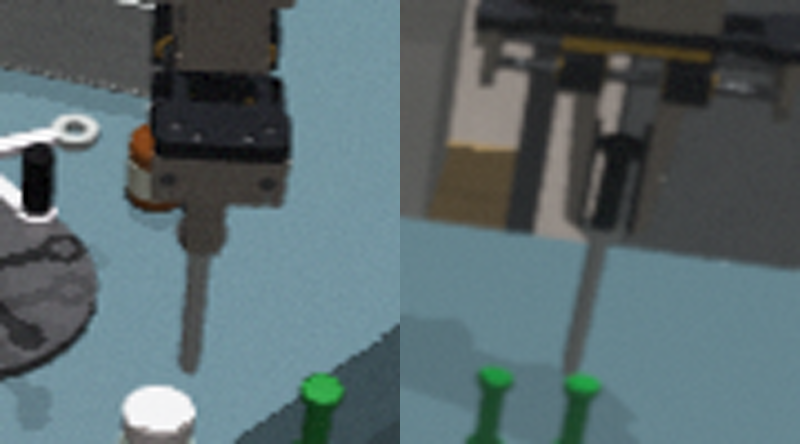

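The rod is held by its head, with the handle between the fingers and the collar just below the tips. I measure its tilt from the clouds.

```bash
cat >> h.py <<'E'
def shaft(tcp,zs=None,lo=100,hi=14,cams=("side","scene")):
    """shaft axis from depth in fixed views: per camera fit line x(z),y(z)"""
    tcp=np.array(tcp); out=[]
    for n in cams:
        im,d,K,T=grab(n); Q=cloud(d,K,T)
        g=(d>0)&(np.hypot(Q[...,0]-tcp[0],Q[...,1]-tcp[1])<35)&(Q[...,2]<tcp[2]-hi)&(Q[...,2]>tcp[2]-lo-20)
        q=Q[g]; 
        if len(q)<20: print(n,len(q)); continue
        v=T[:3,3]-tcp; v=v[:2]/np.hypot(*v[:2])*4.5
        px=np.polyfit(q[:,2]-tcp[2],q[:,0],1); py=np.polyfit(q[:,2]-tcp[2],q[:,1],1)
        tip=q[:,2].min(); dz=tip-tcp[2]
        print(n,len(q),"at collar",np.round([px[1]-v[0],py[1]-v[1]],1),"slope deg",np.degrees([px[0],py[0]]).round(1),"tipz",tip.round(1),"tip xy",np.round([np.polyval(px,dz)-v[0],np.polyval(py,dz)-v[1]],1))
E
python3 - <<'E'
from h import *
s=r.sense()["eef_pos"]; print(s); shaft(s)
E
```

```text
[396.12890247 275.63859952 323.06476466]
side 126 at collar [397.  275.1] slope deg [0.3 2. ] tipz 217.2 tip xy [396.4 271.4]
scene 124 at collar [396.3 275.8] slope deg [0.5 1.4] tipz 217.6 tip xy [395.4 273.3]
```

Run:
```python
from h import *
go(631,-41,323)
E=np.array([[470.1,-56],[556.1,-106.7],[630.9,-40.5],[591,51]])
# eyelets k=1..4 anticlockwise from crank; similarity fit
from scipy.optimize import least_squares
m=lambda p:np.array([p[:2]+85*np.array([np.cos(p[2]+k*np.pi*.4),np.sin(p[2]+k*np.pi*.4)]) for k in range(5)])
f=least_squares(lambda p:(m(p)[1:]-E).ravel(),[548,-20,2.3]); print(f.x,np.degrees(f.x[2]),f.fun.round(1)); print(m(f.x).round(1))
```

```text
t 7.2 d [2.348e+01 3.168e+01 1.000e-02] rot [ 0.04  0.12 -0.02]
[547.94059451 -22.13799126   2.29534232] 131.51342762143295 [-0.1 -0.   0.  -0.   0.  -0.   0.1  0.1]
[[ 491.6   41.5]
 [ 470.   -56. ]
 [ 556.1 -106.7]
 [ 630.9  -40.5]
 [ 591.1   51.1]]
```

Call:
arm_command(deltas=[[[2,4,0,0,0,0],[5,8,0,0,0,0],[8,13,0,0,0,0],[11,18,0,0,0,0],[14,23,0,0,0,0],[17,27,0,0,0,0],[19,30,0,0,0,0],[19.9,31.6,0,0,0,0]]])

```text
clock: 8.25
eef_pos: [596.0, -41.9, 323.2]
tcp_rot: [-0.0, 1.0, -0.001, -0.001]
contact_force: [-0.3, -0.4, -1.1]
width: 24.9
grasp_force: 30.0
```

Call:
arm_command(deltas=[[[0,0,1,0,0,0],[0,0,3,0,0,0],[0,0,4,0,0,0],[0,0,4,0,0,0],[0,0,4,0,0,0]]])

```text
clock: 8.88
eef_pos: [595.8, -39.3, 285.3]
tcp_rot: [0.0, 1.0, 0.0, 0.001]
contact_force: [1.0, 0.9, -0.6]
width: 24.8
grasp_force: 30.0
```

```bash
cat >> h.py <<'E'
def eyes(save=None):
    """eyelet bore centres seen by wrist cam"""
    im,d,K,T=grab("wrist"); P=cloud(d,K,T)
    if save: cv2.imwrite(save,im)
    m=((P[...,2]>119)&(P[...,2]<150)&(d>0)&(np.hypot(P[...,0]-548,P[...,1]+21)<112)).astype(np.uint8)
    cs,h=cv2.findContours(m,cv2.RETR_CCOMP,cv2.CHAIN_APPROX_NONE)
    for c,hh in zip(cs,h[0]):
        if hh[3]>=0 and len(c)>12:
            (u,v),a,b=cv2.fitEllipse(c); print("hole",round(u),round(v),np.round(a,1),ray(u,v,K,T,125).round(1))
E
python3 - <<'E'
from h import *
s=r.sense()["eef_pos"]; print(s); shaft(s); eyes("pics/w3.png")
E
```

```text
[595.79959143 -39.29439469 285.26420488]
side 94 at collar [596.2 -40.7] slope deg [-0.7  0.9] tipz 180.6 tip xy [597.4 -42.4]
scene 118 at collar [595.7 -38.9] slope deg [-0.1  1.6] tipz 178.7 tip xy [595.9 -41.8]
hole 343 229 [12.3 15.6] [ 556.2 -106.7  125. ]
hole 192 197 [13.2 16.2] [591.3  51.  125. ]
hole 281 158 [16.  16.6] [631.  -40.6 125. ]
```

View pics/w3.png

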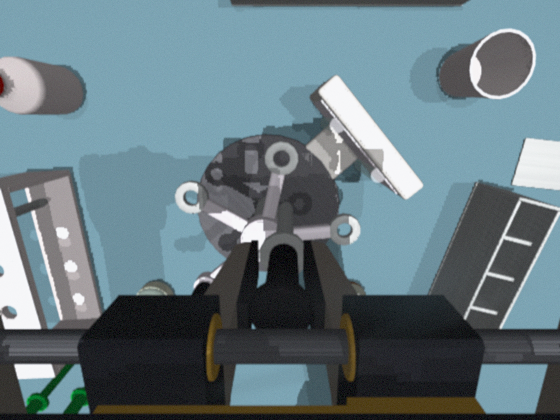

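Wrist view: the target eyelet's bore is at (281,158), and the collar is at (281,245) with the shaft going up from it. I locate the tip in the wrist frame too.

Run:
```python
from h import *
s=r.sense()["eef_pos"]; im,d,K,T=grab("wrist"); Q=cloud(d,K,T); print(s)
g=(d>0)&(np.hypot(Q[...,0]-s[0],Q[...,1]-s[1])<25)&(Q[...,2]<s[2]-12)&(Q[...,2]>160)
for a in range(175,285,10):
    k=g&(Q[...,2]>=a)&(Q[...,2]<a+10)
    if k.sum()>3:
        v,u=np.nonzero(k); print(a+5,k.sum(),"u",u.min(),u.max(),"v",v.min(),v.max(),"y mid",round(ray((u.min()+u.max())/2,v.mean(),K,T,a+5)[1],1),"x front",np.percentile(Q[k][:,0],90).round(1))
```

```text
[595.87654947 -39.76899988 285.27298591]
180 4 u 285 289 v 202 203 y mid -45.8 x front 601.6
190 34 u 279 292 v 203 209 y mid -44.4 x front 602.1
200 48 u 279 292 v 205 212 y mid -44.2 x front 602.0
210 51 u 278 292 v 209 216 y mid -43.7 x front 602.0
220 60 u 278 292 v 212 220 y mid -43.5 x front 602.0
230 64 u 277 292 v 216 224 y mid -43.0 x front 602.0
240 77 u 276 292 v 220 229 y mid -42.5 x front 602.1
250 75 u 276 293 v 225 233 y mid -42.8 x front 602.0
260 14 u 279 290 v 230 232 y mid -42.6 x front 602.2
```

Call:
arm_command(deltas=[[[1,-0.1,0,0.9,0,0],[2.5,-0.1,0,1.8,0,0],[3.5,-0.1,0,1.8,0,0],[3.5,-0.1,0,1.8,0,0],[3.5,-0.1,2,1.8,0,0],[3.5,-0.1,3,1.8,0,0],[3.5,-0.1,3.5,1.8,0,0],[3.5,-0.1,3.5,1.8,0,0]]])

```text
clock: 10.07
eef_pos: [630.5, -38.9, 249.5]
tcp_rot: [-0.016, 1.0, -0.0, -0.0]
contact_force: [0.6, 0.9, -0.9]
width: 24.7
grasp_force: 30.0
```

```bash
cat >> h.py <<'E'
def wshaft(ztop=None):
    s=r.sense()["eef_pos"]; im,d,K,T=grab("wrist"); Q=cloud(d,K,T); print(s.round(1))
    g=(d>0)&(np.hypot(Q[...,0]-s[0],Q[...,1]-s[1])<25)&(Q[...,2]<s[2]-22)&(Q[...,2]>s[2]-104)&(Q[...,2]>136)
    Z=[];Y=[]
    for a in np.arange(s[2]-100,s[2]-25,8):
        k=g&(Q[...,2]>=a)&(Q[...,2]<a+8)
        if k.sum()>15:
            v,u=np.nonzero(k); Z.append(a+4); Y.append(ray((u.min()+u.max())/2,v.mean(),K,T,a+4)[1])
    if len(Z)>2:
        p=np.polyfit(np.array(Z)-s[2],Y,1); print("collar y",p[1].round(1),"tip y",np.polyval(p,-105).round(1))
    print("x axis",(np.percentile(Q[g][:,0],90)-6).round(1))
E
python3 - <<'E'
from h import *
wshaft(); eyes(); shaft(r.sense()["eef_pos"])
E
```

```text
[630.5 -38.9 249.5]
collar y -40.4 tip y -39.5
x axis 630.3
hole 191 240 [12.3 16.9] [591.4  51.  125. ]
side 112 at collar [634.1 -40.6] slope deg [ 3.6 -1.3] tipz 130.2 tip xy [626.6 -37.8]
scene 169 at collar [634.2 -38.7] slope deg [ 4.9 -0.9] tipz 130.2 tip xy [624.  -36.9]
```

Call:
arm_command(deltas=[[[0.06,0.04,0,-0.4,0,0],[0.06,0.04,0.8,-0.4,0,0],[0.06,0.04,1.6,-0.4,0,0],[0.06,0.04,2.4,-0.4,0,0],[0.06,0.04,3.2,-0.4,0,0],[0.06,0.04,4,-0.4,0,0],[0.06,0.04,4,-0.4,0,0]]])

```text
clock: 11.15
eef_pos: [630.7, -38.1, 208.7]
tcp_rot: [-0.012, 1.0, -0.0, -0.001]
contact_force: [0.6, -0.0, -0.9]
width: 24.9
grasp_force: 30.0
```

Run:
```python
from h import *
wshaft(); s=r.sense(); print(s["contact_force"],s["torque"],s["width"])
for n in("side","scene"):
    im,d,K,T=grab(n);c=np.linalg.inv(T)@np.r_[s["eef_pos"]-[0,0,60],1];q=K@c[:3];u,v=(q[:2]/q[2]).astype(int)
    a=cv2.resize(im[v-50:v+50,u-60:u+60],(400,333),interpolation=cv2.INTER_CUBIC); b=a if n=="side" else np.hstack([b,a])
cv2.imwrite("pics/s3.png",b)
```

```text
[630.7 -38.1 208.7]
collar y -39.7 tip y -39.5
x axis 630.5
[-0.28438357 -0.08424781 -1.85797209] [ 0.01186019  0.04458352 -0.00075034] 24.669430319464603
```

View pics/s3.png

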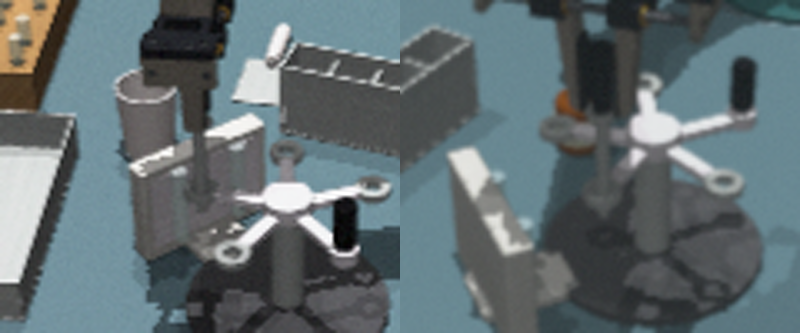

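The rod's tip is through the ring of the far eyelet, with no contact force. I continue down.

Call:
arm_command(deltas=[[[0.04,0.08,0.5,0,0,0],[0.04,0.08,1.5,0,0,0],[0.04,0.08,2.5,0,0,0],[0.04,0.08,3.5,0,0,0],[0.04,0.08,4.5,0,0,0],[0.04,0.08,5.5,0,0,0],[0.04,0.08,6.5,0,0,0],[0.04,0.08,7.1,0,0,0]]])

```text
clock: 12.3
eef_pos: [631.3, -37.2, 137.8]
tcp_rot: [-0.012, 1.0, -0.0, -0.0]
contact_force: [0.3, -0.3, -0.2]
width: 25.0
grasp_force: 30.0
```

Call:
arm_command(deltas=[[[0,0,0,0,0,0],[0,0,0,0,0,0]]])

```text
clock: 12.55
eef_pos: [631.9, -37.1, 138.9]
tcp_rot: [-0.012, 1.0, -0.0, 0.0]
contact_force: [0.7, -0.3, -0.8]
width: 24.9
grasp_force: 30.0
```

Call:
arm_command(deltas=[[[0,0.15,0,0,0,0],[0,0.15,0.25,0,0,0],[0,0.15,0.25,0,0,0]]])

```text
clock: 12.92
eef_pos: [631.8, -38.8, 136.4]
tcp_rot: [-0.012, 1.0, -0.0, 0.0]
contact_force: [-0.4, -0.0, 2.0]
width: 24.8
grasp_force: 30.0
```

Call:
arm_command(deltas=[[[0,0,0,0,0,0],[0,0,0,0,0,0],[0,0,0,0,0,0],[0,0,-1,0,0,0],[0,0,-4,0,0,0],[0,0,-8,-1.4,0,0],[0,0,-12,-1.4,0,0],[0,0,-15,-1.4,0,0]]], gripper=0.5)

```text
clock: 13.92
eef_pos: [632.0, -42.0, 288.9]
tcp_rot: [0.0, 1.0, -0.0, 0.001]
contact_force: [0.1, 0.3, -0.7]
width: 46.0
grasp_force: 0.0
```

Run:
```python
from h import *
head((631,-40),182,205)
go(557,281,290)
```

```text
tcp [632.  -42.  288.9] mec 632.1 -40.2 r 12.9 z 191.5 centroid ray [633.4 -40.5 191.5] n 709
t 14.0 d [ -7.71 -32.29   0.2 ] rot [ 0.04 -0.5  -0.03]
```

Rod A hangs with its head top at 191.5 mm and about 1 mm off the eyelet centre. Now rod B.

Call:
arm_command(deltas=[[[-1,-4,0,0,0,0],[-2,-9,0,0,0,0],[-3.5,-15,0,0,0,0],[-5,-21,0,0,0,0],[-6.5,-27,0,0,0,0],[-7.5,-32.6,0,0,0,0],[-7.5,-32.6,0,0,0,0],[-7.5,-32.6,0,0,0,0]]])

```text
clock: 14.98
eef_pos: [557.0, 283.1, 286.0]
tcp_rot: [0.0, 1.0, -0.0, 0.0]
contact_force: [-0.2, 0.6, -0.3]
width: 45.8
grasp_force: 0.0
```

Run:
```python
from h import *
head((558,284),174,195)
go(558,285,138)
```

```text
tcp [557.  283.1 286. ] mec 559.0 282.7 r 12.9 z 179.6 centroid ray [559.9 282.7 179.6] n 660
t 15.0 d [ 0.05 -0.3  14.79] rot [ 0.06 -0.02 -0.15]
```

Call:
arm_command(deltas=[[[0.18,-0.14,0,0,0,0],[0.18,-0.14,3,0,0,0],[0.18,-0.14,7,0,0,0],[0.18,-0.14,11,0,0,0],[0.18,-0.14,13.6,0,0,0],[0.18,-0.14,13.6,0,0,0],[0.18,-0.14,13.6,0,0,0]]])

```text
clock: 15.9
eef_pos: [559.6, 285.1, 151.2]
tcp_rot: [-0.0, 1.0, -0.001, 0.001]
contact_force: [0.5, 0.3, 0.4]
width: 46.1
grasp_force: 0.0
```

Call:
arm_command(deltas=[[[0,0,0,0,0,0],[0,0,0,0,0,0],[0,0,0,0,0,0],[0,0,0,0,0,0],[0,0,0,0,0,0],[0,0,0,0,0,0]]], gripper=1)

```text
clock: 16.65
eef_pos: [559.2, 285.2, 150.9]
tcp_rot: [-0.0, 1.0, -0.0, 0.001]
contact_force: [-0.1, -2.1, 6.5]
width: 24.7
grasp_force: 30.0
```

Call:
arm_command(deltas=[[[0,0,-2,0,0,0],[0,0,-5,0,0,0],[0,0,-9,0,0,0],[0,0,-13,0,0,0],[0,0,-17,0,0,0],[0,0,-19,0,0,0],[0,0,-19,0,0,0]]])

```text
clock: 17.52
eef_pos: [558.8, 286.0, 342.2]
tcp_rot: [-0.001, 1.0, -0.0, 0.002]
contact_force: [-0.0, -0.0, -1.6]
width: 24.8
grasp_force: 30.0
```

Run:
```python
from h import *
shaft(r.sense()["eef_pos"],lo=135,hi=40); wshaft()
go(520,-105,340)
```

```text
side 129 at collar [557.5 284.6] slope deg [-1.1  1.3] tipz 210.1 tip xy [560.1 281.6]
scene 157 at collar [557.  286.2] slope deg [-0.1  1.9] tipz 207.7 tip xy [557.2 281.7]
[558.  285.  339.3]
collar y 284.1 tip y 279.9
x axis 563.2
t 17.7 d [-3.78 38.98 -0.07] rot [ 0.06  0.11 -0.02]
```

Call:
arm_command(deltas=[[[0,4,0,0,0,0],[-1,9,0,0,0,0],[-2,14,0,0,0,0],[-3,19,0,0,0,0],[-3.8,24,0,0,0,0],[-3.8,29,0,0,0,0],[-3.8,34,0,0,0,0],[-3.8,38,0,0,0,0]]])

```text
clock: 18.68
eef_pos: [519.3, -97.1, 338.7]
tcp_rot: [-0.0, 1.0, -0.001, -0.001]
contact_force: [0.7, 0.3, -0.9]
width: 24.7
grasp_force: 30.0
```

Call:
arm_command(deltas=[[[0,1,0,0,0,0],[0,1,0,1,0,0],[0,1,1.5,1.9,0,0],[0,1,3,1.9,0,0],[0,1,3,1.9,0,0],[0,1,3,1.9,0,0]]])

```text
clock: 19.42
eef_pos: [520.5, -104.2, 310.0]
tcp_rot: [-0.017, 1.0, 0.0, 0.0]
contact_force: [-0.0, -0.1, -1.6]
width: 24.7
grasp_force: 30.0
```

```bash
sed -i 's/def wshaft(ztop=None)/def wshaft(L=105)/; s/s\[2\]-22)/s[2]-L+75)/; s/>s\[2\]-104)/>s[2]-L+3)/; s/s\[2\]-100,s\[2\]-25,8/s[2]-L+5,s[2]-L+75,8/; s/polyval(p,-105)/polyval(p,-L)/; s/"collar y",p\[1\]/"collar y",np.polyval(p,-L+100)/' h.py
python3 - <<'E'
from h import *
wshaft(131.5); eyes(); shaft(r.sense()["eef_pos"],lo=135,hi=40)
E
```

```text
[ 520.5 -104.2  310. ]
collar y -106.1 tip y -105.4
x axis 520.1
hole 243 230 [11.9 14.3] [470.2 -56.2 125. ]
hole 288 155 [15.1 15.7] [ 556.2 -106.8  125. ]
hole 139 121 [12.6 15.9] [591.   50.7 125. ]
side 90 at collar [ 519.  -104.3] slope deg [-0.8  0.5] tipz 177.3 tip xy [ 520.8 -105.4]
scene 113 at collar [ 522.1 -103.8] slope deg [1.5 0. ] tipz 179.5 tip xy [ 518.6 -103.8]
```

Call:
arm_command(deltas=[[[1.2,0.1,0,-0.2,0,0],[2.6,0.1,0,-0.2,0,0],[3.6,0.1,0,-0.2,0,0],[3.6,0.1,0,-0.2,0,0],[3.6,0.13,1,-0.2,0,0],[3.6,0.17,2,-0.2,0,0],[3.6,0.2,3,-0.2,0,0],[3.6,0.2,3,-0.2,0,0]]])

```text
clock: 20.62
eef_pos: [555.6, -105.8, 278.8]
tcp_rot: [-0.015, 1.0, -0.0, -0.001]
contact_force: [0.4, 0.2, -0.8]
width: 24.9
grasp_force: 30.0
```

Run:
```python
from h import *
wshaft(131.5); print(r.sense()["eef_pos"])
```

```text
[ 555.6 -105.8  278.8]
collar y -107.1 tip y -107.8
x axis 554.7
[ 556.03734564 -105.84798548  279.49254008]
```

Call:
arm_command(deltas=[[[0.1,-0.06,0,0.2,0,0],[0.1,-0.03,1,0.2,0,0],[0.1,0,2,0.2,0,0],[0.1,0.03,3,0.2,0,0],[0.1,0.06,4,0.2,0,0],[0.1,0.06,4,0.2,0,0]]])

```text
clock: 21.42
eef_pos: [556.7, -105.2, 238.8]
tcp_rot: [-0.017, 1.0, -0.0, -0.001]
contact_force: [0.3, 0.1, -0.7]
width: 24.7
grasp_force: 30.0
```

Run:
```python
from h import *
wshaft(131.5); shaft(r.sense()["eef_pos"],lo=100,hi=40)
```

```text
[ 556.7 -105.2  238.8]
collar y -106.9 tip y -106.2
x axis 555.9
side 138 at collar [ 559.  -110.6] slope deg [ 1.6 -4.5] tipz 121.3 tip xy [ 555.7 -101.4]
scene 167 at collar [ 557.  -109.1] slope deg [ 0.3 -4.3] tipz 120.4 tip xy [ 556.3 -100.2]
```

Centred and through the ring; continuing down.

Call:
arm_command(deltas=[[[0,0.03,1,0,0,0],[0,0.07,2,0,0,0],[0,0.1,3,0,0,0],[0,0.13,4,0,0,0],[0,0.17,5,0,0,0],[0,0.2,6,0,0,0],[0,0.23,7,0,0,0],[0,0.24,7.5,0,0,0]]])

```text
clock: 22.58
eef_pos: [557.1, -105.1, 164.1]
tcp_rot: [-0.017, 1.0, -0.0, -0.0]
contact_force: [0.3, -0.5, -0.7]
width: 24.5
grasp_force: 30.0
```

Call:
arm_command(deltas=[[[0,0,0,0,0,0],[0,0,0,0,0,0]]])

```text
clock: 22.82
eef_pos: [557.6, -105.2, 165.3]
tcp_rot: [-0.016, 1.0, -0.0, 0.0]
contact_force: [-0.1, -0.7, -1.5]
width: 24.1
grasp_force: 30.0
```

Call:
arm_command(deltas=[[[-0.05,0,0.2,0,0,0],[-0.05,0,0.3,0,0,0],[-0.05,0,0.3,0,0,0]]])

```text
clock: 23.2
eef_pos: [557.2, -105.1, 162.6]
tcp_rot: [-0.016, 1.0, -0.0, 0.0]
contact_force: [-1.6, 0.4, 3.9]
width: 24.6
grasp_force: 30.0
```

Call:
arm_command(deltas=[[[0,0,0,0,0,0],[0,0,0,0,0,0],[0,0,0,0,0,0],[0,0,-1,0,0,0],[0,0,-4,0,0,0],[0,0,-8,-1.9,0,0],[0,0,-12,-1.9,0,0],[0,0,-12,-1.9,0,0]]], gripper=0.5)

```text
clock: 24.2
eef_pos: [558.9, -109.0, 286.0]
tcp_rot: [0.001, 1.0, -0.0, 0.004]
contact_force: [0.4, -0.1, -0.7]
width: 46.1
grasp_force: 0.0
```

Run:
```python
from h import *
head((556,-107),182,205)
go(492,43,285)
```

```text
tcp [ 558.9 -109.   286. ] mec 556.8 -106.4 r 12.8 z 191.6 centroid ray [ 558.  -106.4  191.6] n 718
t 24.2 d [ -6.57 -15.2   -0.17] rot [ 0.06 -0.19 -0.04]
```

Both rods hang, with head tops at 191.6 mm. Now the crank.

Call:
arm_command(deltas=[[[-1.5,-3,0,0,0,0],[-3,-7,0,0,0,0],[-5,-11,0,0,0,0],[-6.7,-15.2,0,0,0,0],[-6.7,-15.2,0,0,0,0],[-6.7,-15.2,0,0,0,0]]])

```text
clock: 25.0
eef_pos: [489.7, 42.2, 281.1]
tcp_rot: [0.0, 1.0, -0.001, -0.001]
contact_force: [-0.6, -0.8, 0.0]
width: 46.1
grasp_force: 0.0
```

Run:
```python
from h import *
head((492,42),178,200)
go(492,43,151)
```

```text
tcp [489.7  42.2 281.1] mec 492.1 41.7 r 10.8 z 183.6 centroid ray [493.   41.5 183.6] n 503
t 25.1 d [ 0.22 -0.13 13.01] rot [ 0.02  0.07 -0.13]
```

Call:
arm_command(deltas=[[[0.2,-0.1,2,0,0,0],[0.2,-0.1,5,0,0,0],[0.2,-0.1,9,0,0,0],[0.2,-0.1,12,0,0,0],[0.2,-0.1,12.8,0,0,0],[0.2,-0.1,12.8,0,0,0]]])

```text
clock: 25.8
eef_pos: [492.2, 43.4, 153.7]
tcp_rot: [-0.0, 1.0, -0.001, -0.0]
contact_force: [0.3, 0.9, 0.3]
width: 46.0
grasp_force: 0.0
```

Call:
arm_command(deltas=[[[0,0,0,0,0,0],[0,0,0,0,0,0],[0,0,0,0,0,0],[0,0,0,0,0,0],[0,0,0,0,0,0],[0,0,0,0,0,0]]], gripper=1)

```text
clock: 26.55
eef_pos: [492.5, 42.2, 154.8]
tcp_rot: [0.001, 1.0, -0.001, 0.001]
contact_force: [-0.5, -5.2, 5.2]
width: 21.4
grasp_force: 30.0
```

Run:
```python
from h import *
s=r.sense(); print(s["eef_pos"],s["width"])
a0=np.radians(131.51)
for lo,hi in((0,120),(120,240),(240,362)):
    st=np.linspace(lo,hi,9)
    p=85*np.stack([np.cos(a0+np.radians(st)),np.sin(a0+np.radians(st))],1)
    print([[round(x/10,2),round(-y/10,2),0,0,0,0] for x,y in (p-p[0])[1:]])
```

```text
[492.50919923  42.16803721 154.75392279] 21.35720687684926
[[np.float64(-1.46), np.float64(1.67), 0, 0, 0, 0], [np.float64(-2.43), np.float64(3.67), 0, 0, 0, 0], [np.float64(-2.85), np.float64(5.85), 0, 0, 0, 0], [np.float64(-2.7), np.float64(8.06), 0, 0, 0, 0], [np.float64(-1.97), np.float64(10.16), 0, 0, 0, 0], [np.float64(-0.73), np.float64(12.0), 0, 0, 0, 0], [np.float64(0.94), np.float64(13.45), 0, 0, 0, 0], [np.float64(2.94), np.float64(14.43), 0, 0, 0, 0]]
[[np.float64(2.18), np.float64(0.42), 0, 0, 0, 0], [np.float64(4.39), np.float64(0.27), 0, 0, 0, 0], [np.float64(6.49), np.float64(-0.45), 0, 0, 0, 0], [np.float64(8.33), np.float64(-1.7), 0, 0, 0, 0], [np.float64(9.78), np.float64(-3.37), 0, 0, 0, 0], [np.float64(10.76), np.float64(-5.37), 0, 0, 0, 0], [np.float64(11.18), np.float64(-7.54), 0, 0, 0, 0], [np.float64(11.02), np.float64(-9.76), 0, 0, 0, 0]]
[[np.float64(-0.74), np.float64(-2.13), 0, 0, 0, 0], [np.float64(-2.01), np.float64(-3.99), 0, 0, 0, 0], [np.float64(-3.73), np.float64(-5.45), 0, 0, 0, 0], [np.float64(-5.77), np.float64(-6.41), 0, 0, 0, 0], [np.float64(-8.0), np.float64(-6.8), 0, 0, 0, 0], [np.float64(-10.24), np.float64(-6.59), 0, 0, 0, 0], [np.float64(-12.35), np.float64(-5.79), 0, 0, 0, 0], [np.float64(-14.18), np.float64(-4.47), 0, 0, 0, 0]]
```

Run:
```python
import numpy as np
a0=np.radians(131.5)
for lo in range(0,360,60):
    st=np.linspace(lo,lo+(60 if lo<300 else 62),9)
    p=85*np.stack([np.cos(a0+np.radians(st)),np.sin(a0+np.radians(st))],1)
    print([[float(round(x/10,2)),float(round(-y/10,2))] for x,y in (p-p[0])[1:]])
```

```text
[[-0.78, 0.79], [-1.46, 1.67], [-2.01, 2.64], [-2.43, 3.67], [-2.71, 4.74], [-2.85, 5.85], [-2.85, 6.96], [-2.7, 8.06]]
[[0.29, 1.07], [0.72, 2.1], [1.28, 3.06], [1.96, 3.94], [2.75, 4.72], [3.64, 5.39], [4.6, 5.95], [5.63, 6.37]]
[[1.08, 0.28], [2.18, 0.42], [3.29, 0.42], [4.39, 0.27], [5.46, -0.02], [6.49, -0.45], [7.45, -1.01], [8.33, -1.69]]
[[0.78, -0.79], [1.46, -1.67], [2.01, -2.64], [2.43, -3.67], [2.71, -4.74], [2.85, -5.85], [2.85, -6.96], [2.7, -8.06]]
[[-0.29, -1.07], [-0.72, -2.1], [-1.28, -3.06], [-1.96, -3.94], [-2.75, -4.72], [-3.64, -5.39], [-4.6, -5.95], [-5.63, -6.37]]
[[-1.11, -0.29], [-2.25, -0.43], [-3.4, -0.41], [-4.54, -0.24], [-5.64, 0.09], [-6.69, 0.56], [-7.66, 1.16], [-8.55, 1.9]]
```

Call:
arm_command(deltas=[[[-0.78,0.79,0,0,0,0],[-1.46,1.67,0,0,0,0],[-2.01,2.64,0,0,0,0],[-2.43,3.67,0,0,0,0],[-2.71,4.74,0,0,0,0],[-2.85,5.85,0,0,0,0],[-2.85,6.96,0,0,0,0],[-2.7,8.06,0,0,0,0]]])

```text
clock: 27.55
eef_pos: [465.0, -36.2, 154.7]
tcp_rot: [-0.0, 1.0, -0.0, 0.0]
contact_force: [1.2, 3.6, 7.7]
width: 21.4
grasp_force: 30.0
```

Run:
```python
from h import *
s=r.sense()["eef_pos"]; print(s, np.degrees(np.arctan2(s[1]+20.5,s[0]-548))%360-131.5, np.hypot(s[1]+20.5,s[0]-548))
im,d,K,T=grab("side"); cv2.imwrite("pics/s4.png",cv2.resize(im[150:270,190:350],(800,600),interpolation=cv2.INTER_CUBIC))
```

```text
[464.98413155 -36.22560027 154.69439472] 59.226379345867144 84.49218258401376
```

View pics/s4.png

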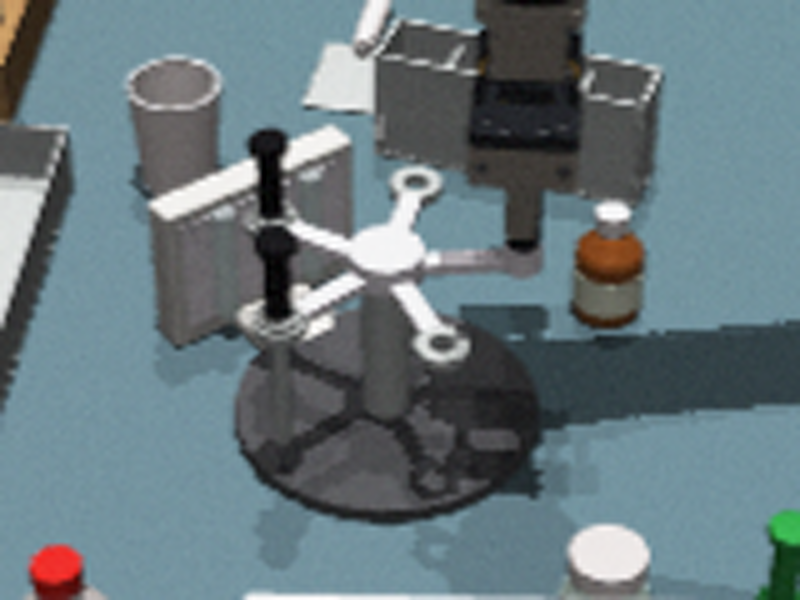

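The wheel has turned about 60°, the grip is held (crop 525,240), and both rods hang upright at (270,170) and (278,270). I continue.

Call:
arm_command(deltas=[[[0.29,1.07,0,0,0,0],[0.72,2.1,0,0,0,0],[1.28,3.06,0,0,0,0],[1.96,3.94,0,0,0,0],[2.75,4.72,0,0,0,0],[3.64,5.39,0,0,0,0],[4.6,5.95,0,0,0,0],[5.63,6.37,0,0,0,0]]])

```text
clock: 28.6
eef_pos: [519.6, -101.5, 154.7]
tcp_rot: [0.001, 1.0, -0.001, -0.002]
contact_force: [-4.0, 1.0, 13.0]
width: 21.1
grasp_force: 30.0
```

Call:
arm_command(deltas=[[[1.08,0.28,0,0,0,0],[2.18,0.42,0,0,0,0],[3.29,0.42,0,0,0,0],[4.39,0.27,0,0,0,0],[5.46,-0.02,0,0,0,0],[6.49,-0.45,0,0,0,0],[7.45,-1.01,0,0,0,0],[8.33,-1.69,0,0,0,0]]])

```text
clock: 29.6
eef_pos: [603.7, -86.5, 154.7]
tcp_rot: [0.002, 1.0, -0.001, -0.001]
contact_force: [-1.3, -3.6, 9.9]
width: 21.5
grasp_force: 30.0
```

Call:
arm_command(deltas=[[[0.78,-0.79,0,0,0,0],[1.46,-1.67,0,0,0,0],[2.01,-2.64,0,0,0,0],[2.43,-3.67,0,0,0,0],[2.71,-4.74,0,0,0,0],[2.85,-5.85,0,0,0,0],[2.85,-6.96,0,0,0,0],[2.7,-8.06,0,0,0,0]]])

```text
clock: 30.6
eef_pos: [632.2, -5.5, 154.8]
tcp_rot: [0.002, 1.0, -0.001, 0.001]
contact_force: [1.7, -2.8, 6.5]
width: 21.3
grasp_force: 30.0
```

Call:
arm_command(deltas=[[[-0.29,-1.07,0,0,0,0],[-0.72,-2.1,0,0,0,0],[-1.28,-3.06,0,0,0,0],[-1.96,-3.94,0,0,0,0],[-2.75,-4.72,0,0,0,0],[-3.64,-5.39,0,0,0,0],[-4.6,-5.95,0,0,0,0],[-5.63,-6.37,0,0,0,0]]])

```text
clock: 31.6
eef_pos: [575.8, 59.0, 154.8]
tcp_rot: [0.001, 1.0, -0.001, 0.001]
contact_force: [2.7, -3.2, 7.6]
width: 21.3
grasp_force: 30.0
```

Call:
arm_command(deltas=[[[-1.11,-0.29,0,0,0,0],[-2.25,-0.43,0,0,0,0],[-3.4,-0.41,0,0,0,0],[-4.54,-0.24,0,0,0,0],[-5.64,0.09,0,0,0,0],[-6.69,0.56,0,0,0,0],[-7.66,1.16,0,0,0,0],[-8.55,1.9,0,0,0,0]]])

```text
clock: 32.6
eef_pos: [490.9, 40.8, 154.7]
tcp_rot: [0.0, 1.0, -0.0, 0.002]
contact_force: [6.3, -1.1, 5.2]
width: 20.7
grasp_force: 30.0
```

Call:
arm_command(deltas=[[[0,0,0,0,0,0],[0,0,0,0,0,0]]])

```text
clock: 32.85
eef_pos: [489.7, 39.6, 154.7]
tcp_rot: [0.001, 1.0, -0.001, 0.0]
contact_force: [0.3, -3.3, 10.3]
width: 21.2
grasp_force: 30.0
```

Call:
arm_command(deltas=[[[0,0,0,0,0,0],[0,0,0,0,0,0],[0,0,0,0,0,0],[0,0,-3,0,0,0],[0,0,-8,0,0,0],[0,0,-14,0,0,0],[0,0,-19.5,0,0,0],[0,0,-19.5,0,0,0]]], gripper=0.5)

```text
clock: 33.85
eef_pos: [491.5, 42.5, 352.8]
tcp_rot: [0.0, 1.0, -0.0, 0.004]
contact_force: [0.5, -0.4, -0.2]
width: 46.0
grasp_force: 0.0
```

Run:
```python
from h import *
eyes(); head((492,42),178,200); head((631,-41),182,205); head((556,-107),182,205)
for n in("wrist","scene","side"):
    im,d,K,T=grab(n); Q=cloud(d,K,T)
    g=(d>0)&(Q[...,0]>330)&(Q[...,0]<640)&(Q[...,1]>-410)&(Q[...,1]<-220)&(Q[...,2]>84)&(Q[...,2]<96); q=Q[g]
    print(n,len(q),[np.round(k,1) for k in cv2.minAreaRect(q[:,:2].astype(np.float32))] if len(q) else "")
```

```text
hole 362 197 [11.3 13.8] [471.5 -59.4 125. ]
hole 271 98 [14.7 15. ] [587.8  52.9 125. ]
tcp [490.2  42.1 350.2] mec 489.3 39.0 r 10.8 z 183.5 centroid ray [490.   39.1 183.5] n 328
tcp [489.3  41.8 348.4] mec 632.8 -36.5 r 13.1 z 191.7 centroid ray [632.  -35.6 191.7] n 721
tcp [488.8  41.8 347.5] mec 560.4 -105.6 r 13.0 z 191.7 centroid ray [ 560.4 -104.1  191.7] n 624
wrist 1332 [array([ 470.9, -310.4]), array([ 56.7, 190.8]), np.float64(76.0)]
scene 260 [array([ 476.3, -309. ]), array([ 58.7, 209.1]), np.float64(74.9)]
side 191 [array([ 476.3, -308.9]), array([ 66.6, 203. ]), np.float64(75.8)]
```

The wheel stands about 2.5° past one full turn (6.33 rad), and both rods hang with head tops at 191.7 mm. Caddy centre is (477,-310), and its long axis runs at -14.3°. Now I fetch the far rod.

```bash
python3 -c "
from h import *
go(633,-35,300)"
```

```text
t 34.2 d [14.41  7.68  4.7 ] rot [-0.01  0.17 -0.02]
```

Call:
arm_command(deltas=[[[4,2,0,0,0,0],[8,4,0,0,0,0],[11,6,1,0,0,0],[14.3,7.5,3,0,0,0],[14.3,7.6,5,0,0,0],[14.3,7.6,5,0,0,0],[14.3,7.6,5,0,0,0]]])

```text
clock: 35.08
eef_pos: [632.7, -33.7, 299.3]
tcp_rot: [-0.0, 1.0, 0.0, 0.0]
contact_force: [-0.2, 0.4, -0.1]
width: 45.6
grasp_force: 0.0
```

Run:
```python
from h import *
head((633,-36),184,205)
go(633,-35,163)
```

```text
tcp [632.7 -33.7 299.3] mec 633.1 -36.7 r 12.9 z 191.6 centroid ray [634.1 -36.7 191.6] n 662
t 35.1 d [-1.000e-02  1.300e-01  1.369e+01] rot [ 0.   -0.07  0.  ]
```

Call:
arm_command(deltas=[[[0,0.05,2,1,0,0],[0,0.05,6,1.9,0,0],[0,0.05,10,1.9,0,0],[0,0.05,13,1.9,0,0],[0,0.05,13.6,1.9,0,0],[0,0.05,13.6,1.9,0,0],[0,0.05,13.6,1.9,0,0]]])

```text
clock: 36.0
eef_pos: [633.8, -34.5, 164.8]
tcp_rot: [-0.016, 1.0, -0.0, 0.002]
contact_force: [0.4, 0.0, 0.1]
width: 46.2
grasp_force: 0.0
```

Call:
arm_command(deltas=[[[0,0,0,0,0,0],[0,0,0,0,0,0],[0,0,0,0,0,0],[0,0,0,0,0,0],[0,0,0,0,0,0],[0,0,0,0,0,0]]], gripper=1)

```text
clock: 36.75
eef_pos: [633.1, -34.9, 163.3]
tcp_rot: [-0.016, 1.0, -0.0, 0.0]
contact_force: [-0.7, -1.9, 4.8]
width: 24.7
grasp_force: 30.0
```

Call:
arm_command(deltas=[[[0,-0.03,-1,0,0,0],[0,-0.1,-3,0,0,0],[0,-0.17,-5,0,0,0],[0,-0.23,-7,0,0,0],[0,-0.33,-10,0,0,0],[0,-0.43,-13,0,0,0],[0,-0.55,-16.5,0,0,0],[0,-0.6,-18,0,0,0]]])

```text
clock: 37.75
eef_pos: [633.4, -34.3, 346.2]
tcp_rot: [-0.016, 1.0, -0.0, 0.002]
contact_force: [0.1, -0.9, -1.0]
width: 24.8
grasp_force: 30.0
```

Run:
```python
from h import *
wshaft(131.5); shaft(r.sense()["eef_pos"],lo=135,hi=40); go(550,-328,340)
```

```text
[633.4 -34.3 346.2]
collar y -36.7 tip y -37.0
x axis 633.7
side 105 at collar [633.2 -36.5] slope deg [-0.6 -0.1] tipz 211.7 tip xy [634.5 -36.3]
scene 154 at collar [632.7 -33.7] slope deg [-0.2  0.6] tipz 210.9 tip xy [633.2 -35.2]
t 37.9 d [-8.25 29.33 -0.65] rot [-1.88 -0.04 -0.03]
```

Call:
arm_command(deltas=[[[-1,4,0,0,0,0],[-2,8,0,0,0,0],[-3.5,12,0,0,0,0],[-4.5,16,0,0,0,0],[-6,20,0,0,0,0],[-7,24,0,0,0,0],[-8,27.5,0,0,0,0],[-8.3,29.3,0,0,0,0]]])

```text
clock: 38.9
eef_pos: [547.8, -329.6, 331.2]
tcp_rot: [-0.017, 1.0, -0.002, -0.002]
contact_force: [-0.0, 0.6, -0.2]
width: 24.5
grasp_force: 30.0
```

```bash
cat >> h.py <<'E'
def caddy():
    for n in("scene","side"):
        im,d,K,T=grab(n); Q=cloud(d,K,T)
        g=(d>0)&(Q[...,0]>330)&(Q[...,0]<640)&(Q[...,1]>-420)&(Q[...,1]<-220)&(Q[...,2]>84)&(Q[...,2]<95); q=Q[g]
        (c,sz,a)=cv2.minAreaRect(q[:,:2].astype(np.float32)); a+= 90 if sz[0]<sz[1] else 0
        L=np.array([np.cos(np.radians(a)),np.sin(np.radians(a))]); L*=np.sign(L[0])
        print(n,np.round(c,1),np.round(sz,1),"comps",[(c+k*L).round(0).tolist() for k in(-75,-25,25,75)])
E
python3 - <<'E'
from h import *
caddy(); s=r.sense()["eef_pos"]; print(s); shaft(s,lo=135,hi=40); im,d,K,T=grab("wrist"); cv2.imwrite("pics/w4.png",im)
E
```

```text
scene [ 477.3 -309.1] [ 58.9 207.6] comps [[405.0, -290.0], [453.0, -303.0], [501.0, -315.0], [550.0, -328.0]]
side [ 477.4 -308.6] [ 66.2 203.9] comps [[404.0, -291.0], [453.0, -303.0], [502.0, -314.0], [550.0, -326.0]]
[ 548.45690166 -329.22006085  331.61087557]
side 93 at collar [ 549.4 -331.4] slope deg [0.7 0. ] tipz 197.4 tip xy [ 547.9 -331.5]
scene 122 at collar [ 548.8 -325.9] slope deg [0.2 0.7] tipz 199.8 tip xy [ 548.3 -327.5]
```

View pics/w4.png

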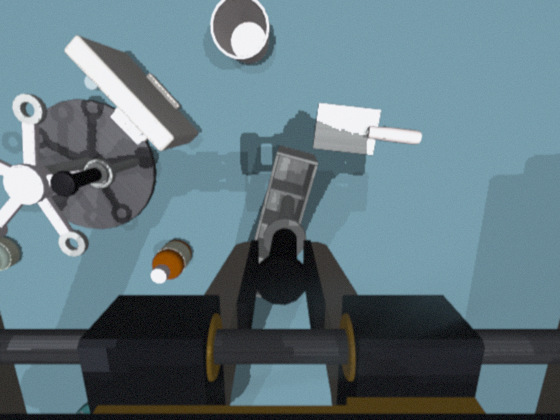

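The caddy is where it was, and the rod is centred over its far end compartment. Lowering.

Call:
arm_command(deltas=[[[0.15,-0.05,3,0,0,0],[0.15,0.05,6,0,0,0],[0.15,0.15,9,0,0,0],[0.15,0.25,12,0,0,0],[0.15,0.35,15,0,0,0],[0.15,0.42,17,0,0,0],[0.15,0.48,18.5,0,0,0],[0.15,0.48,18.5,0,0,0]]])

```text
clock: 40.15
eef_pos: [550.8, -325.5, 147.4]
tcp_rot: [-0.017, 1.0, 0.0, -0.001]
contact_force: [0.4, 0.2, -0.4]
width: 25.0
grasp_force: 30.0
```

Run:
```python
from h import *
s=r.sense(); print(s["eef_pos"],s["contact_force"],s["width"]); caddy()
```

```text
[ 550.84424225 -325.48301077  147.43590472] [ 0.44878647  0.20633235 -0.35334991] 24.95395442676676
scene [ 477.  -309.2] [ 59.6 208.1] comps [[404.0, -292.0], [453.0, -303.0], [501.0, -315.0], [550.0, -327.0]]
side [ 476.9 -309.4] [ 62.4 203.9] comps [[404.0, -292.0], [453.0, -304.0], [501.0, -315.0], [550.0, -327.0]]
```

Call:
arm_command(deltas=[[[0,0.05,0.4,0,0,0],[0,0.1,0.8,0,0,0],[0,0.1,1,0,0,0],[0,0.1,1,0,0,0]]])

```text
clock: 40.75
eef_pos: [550.9, -326.7, 138.0]
tcp_rot: [-0.017, 1.0, -0.0, -0.0]
contact_force: [-0.8, -0.0, -1.2]
width: 24.7
grasp_force: 30.0
```

Call:
arm_command(deltas=[[[0,0,0,0,0,0],[0,0,0,0,0,0],[0,0,-1,0,0,0],[0,0,-5,0,0,0],[0,0,-10,0,0,0],[0,0,-15,-1,0,0],[0,0,-16,-1.9,0,0]]], gripper=0.4)

```text
clock: 41.62
eef_pos: [552.8, -332.9, 303.3]
tcp_rot: [0.002, 1.0, -0.0, 0.003]
contact_force: [-0.6, 1.3, 0.6]
width: 55.2
grasp_force: 0.0
```

Run:
```python
from h import *
head((550,-327),148,180,45,save="pics/w5.png"); head((550,-327),148,180,45,"scene")
go(561,-104,310)
```

```text
tcp [ 552.8 -332.9  303.3] mec 567.3 -336.0 r 12.8 z 161.5 centroid ray [ 567.9 -335.9  161.5] n 545
tcp [ 552.5 -332.   302.4] mec 567.9 -328.3 r 13.0 z 159.9 centroid ray [ 571.1 -327.3  159.9] n 57
t 41.7 d [  0.94 -22.77  -1.04] rot [ 0.1  -0.15  0.01]
```

View pics/w5.png

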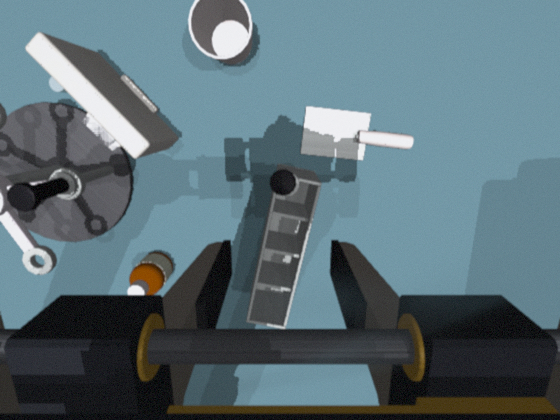

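Rod A stands in the end compartment, with its head at pixel (283,182). Now the second rod.

Call:
arm_command(deltas=[[[0,-4,-1,0,0,0],[0,-9,-1,0,0,0],[0.5,-14,-1,0,0,0],[0.9,-19,-1,0,0,0],[0.9,-22.8,-1,0,0,0],[0.9,-22.8,-1,0,0,0],[0.9,-22.8,-1,0,0,0]]], gripper=0.5)

```text
clock: 42.6
eef_pos: [559.5, -105.1, 306.7]
tcp_rot: [0.0, 1.0, -0.001, -0.001]
contact_force: [0.5, -0.7, -0.0]
width: 45.6
grasp_force: 0.0
```

Run:
```python
from h import *
head((560,-105),184,205)
go(560,-104,163)
```

```text
tcp [ 559.5 -105.1  306.7] mec 560.4 -106.1 r 12.8 z 191.6 centroid ray [ 561.5 -106.   191.6] n 629
t 42.6 d [ 0.07 -0.17 14.39] rot [ 0.01  0.11 -0.15]
```

Call:
arm_command(deltas=[[[0.1,-0.14,2,1,0,0],[0.1,-0.14,6,1.9,0,0],[0.1,-0.14,10,1.9,0,0],[0.1,-0.14,13,1.9,0,0],[0.1,-0.14,14.3,1.9,0,0],[0.1,-0.14,14.3,1.9,0,0],[0.1,-0.14,14.3,1.9,0,0]]])

```text
clock: 43.52
eef_pos: [562.1, -103.1, 166.3]
tcp_rot: [-0.016, 1.0, -0.001, 0.001]
contact_force: [-0.5, -0.4, 0.4]
width: 45.8
grasp_force: 0.0
```

Call:
arm_command(deltas=[[[0,0,0,0,0,0],[0,0,0,0,0,0],[0,0,0,0,0,0],[0,0,0,0,0,0],[0,0,0,0,0,0],[0,0,0,0,0,0]]], gripper=1)

```text
clock: 44.28
eef_pos: [561.7, -103.0, 165.7]
tcp_rot: [-0.016, 1.0, -0.0, 0.001]
contact_force: [1.1, -1.3, 4.9]
width: 24.8
grasp_force: 30.0
```

Call:
arm_command(deltas=[[[0,-0.03,-1,0,0,0],[0,-0.1,-3,0,0,0],[0,-0.17,-5,0,0,0],[0,-0.23,-7,0,0,0],[0,-0.33,-10,0,0,0],[0,-0.43,-13,0,0,0],[0,-0.55,-16.5,0,0,0],[0,-0.6,-18,0,0,0]]])

```text
clock: 45.28
eef_pos: [561.5, -102.2, 346.9]
tcp_rot: [-0.016, 1.0, -0.0, 0.001]
contact_force: [-0.5, 0.5, -0.9]
width: 25.0
grasp_force: 30.0
```

Run:
```python
from h import *
wshaft(131.5); shaft(r.sense()["eef_pos"],lo=135,hi=40); go(453,-303,345); caddy()
```

```text
[ 561.5 -102.2  346.9]
collar y -105.2 tip y -108.1
x axis 560.8
side 100 at collar [ 559.4 -102. ] slope deg [-0.5  2.8] tipz 213.9 tip xy [ 560.7 -108.6]
scene 150 at collar [ 558.8 -102.6] slope deg [-0.6  1.5] tipz 212.4 tip xy [ 560.3 -106.2]
t 45.4 d [-10.78  20.04  -0.69] rot [-1.9   0.02 -0.03]
scene [ 459.2 -332. ] [ 58.9 208.6] comps [[386.0, -316.0], [435.0, -327.0], [484.0, -337.0], [533.0, -348.0]]
side [ 459.8 -329.4] [ 66.7 203.9] comps [[387.0, -313.0], [435.0, -324.0], [484.0, -335.0], [533.0, -346.0]]
```

The caddy was knocked to (459.5,-331), so I retarget to its compartment at (435,-325).

Call:
arm_command(deltas=[[[-1,3,0,0,0,0],[-3,7,0,0,0,0],[-5,11,0,0,0,0],[-8,15,0,0,0,0],[-10,18,0,0,0,0],[-12,20.5,0,0,0,0],[-12.6,22.1,0,0,0,0],[-12.6,22.1,0,0,0,0]]])

```text
clock: 46.52
eef_pos: [434.7, -324.0, 336.9]
tcp_rot: [-0.017, 1.0, -0.001, -0.001]
contact_force: [0.6, 0.9, -1.3]
width: 24.7
grasp_force: 30.0
```

Run:
```python
from h import *
caddy(); s=r.sense()["eef_pos"]; print(s); shaft(s,lo=135,hi=40); im,d,K,T=grab("wrist"); cv2.imwrite("pics/w6.png",im)
head((548,-350),148,180,55,"scene")
```

```text
scene [ 460.  -332.7] [ 58.6 204.7] comps [[387.0, -317.0], [436.0, -327.0], [484.0, -338.0], [533.0, -348.0]]
side [ 459.1 -332.1] [ 64.9 203.4] comps [[386.0, -316.0], [435.0, -327.0], [484.0, -337.0], [532.0, -348.0]]
[ 435.95053024 -322.11322489  337.40249054]
side 79 at collar [ 435.1 -324.5] slope deg [0.1 1. ] tipz 204.0 tip xy [ 434.8 -326.8]
scene 106 at collar [ 434.6 -321.3] slope deg [0.5 1.7] tipz 204.7 tip xy [ 433.4 -325.3]
tcp [ 435.9 -322.1  337.8] mec 571.1 -325.0 r 14.1 z 158.6 centroid ray [ 572.2 -322.9  158.6] n 58
```

View pics/w6.png

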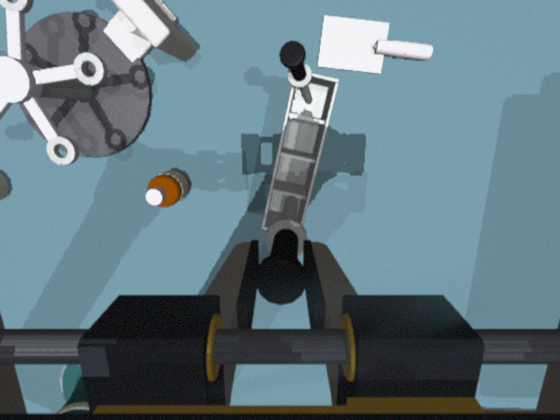

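The wrist view shows rod A still in its compartment, leaning, with its head at (291,52). I lower rod B.

Call:
arm_command(deltas=[[[0,0.1,3,0,0,0],[0,0.2,6,0,0,0],[0,0.3,9,0,0,0],[0,0.4,12,0,0,0],[0,0.5,15,0,0,0],[0,0.6,17,0,0,0],[0,0.65,18.8,0,0,0],[0,0.65,18.8,0,0,0]]])

```text
clock: 47.82
eef_pos: [434.5, -323.0, 148.6]
tcp_rot: [-0.017, 1.0, 0.0, -0.001]
contact_force: [0.1, -0.6, -1.3]
width: 25.1
grasp_force: 30.0
```

Run:
```python
from h import *
s=r.sense(); print(s["eef_pos"],s["contact_force"],s["width"]); caddy()
```

```text
[ 434.54657939 -322.97915471  148.60989379] [ 0.05667462 -0.57943484 -1.26371555] 25.06395246978441
scene [ 459.7 -332.1] [ 58.7 206.4] comps [[386.0, -316.0], [435.0, -327.0], [484.0, -337.0], [533.0, -348.0]]
side [ 459.3 -332.7] [ 65.1 203. ] comps [[386.0, -316.0], [435.0, -327.0], [484.0, -338.0], [532.0, -349.0]]
```

Call:
arm_command(deltas=[[[0,0.05,0.3,0,0,0],[0,0.1,0.6,0,0,0],[0,0.1,0.9,0,0,0],[0,0.1,0.9,0,0,0]]])

```text
clock: 48.42
eef_pos: [434.9, -324.3, 140.5]
tcp_rot: [-0.017, 1.0, -0.0, -0.0]
contact_force: [-0.1, 0.1, -0.9]
width: 24.8
grasp_force: 30.0
```

Call:
arm_command(deltas=[[[0,0,0,0,0,0],[0,0,0,0,0,0],[0,0,-1,0,0,0],[0,0,-5,0,0,0],[0,0,-10,0,0,0],[0,0,-15,-1,0,0],[0,0,-19,-1.9,0,0],[0,0,-19,-1.9,0,0]]], gripper=0.4)

```text
clock: 49.42
eef_pos: [436.7, -331.3, 335.1]
tcp_rot: [0.003, 1.0, -0.0, 0.003]
contact_force: [-0.0, 0.5, -0.2]
width: 54.9
grasp_force: 0.0
```

Run:
```python
from h import *
a=[]
for n in("side","scene"):
    im,d,K,T=grab(n); cv2.imwrite(f"{n}e.png",im); a.append(im)
b=cv2.resize(a[0][110:290,150:420],(400,267)); c=cv2.resize(a[1][120:320,100:440],(400,267)); cv2.imwrite("pics/e.png",np.hstack([b,c])); caddy(); head((489,39),178,200); head((440,-327),148,180,45); print(r.sense()["contact_force"])
```

```text
scene [ 458.8 -332.3] [ 60.  209.6] comps [[385.0, -317.0], [434.0, -327.0], [483.0, -338.0], [532.0, -348.0]]
side [ 460.1 -331.5] [ 66.2 205.3] comps [[387.0, -315.0], [436.0, -326.0], [484.0, -337.0], [533.0, -348.0]]
none
tcp [ 434.3 -330.4  329.3] mec 431.3 -332.2 r 12.8 z 165.6 centroid ray [ 432.1 -332.2  165.6] n 469
[0.0245275  0.78675822 0.28816105]
```

View pics/e.png

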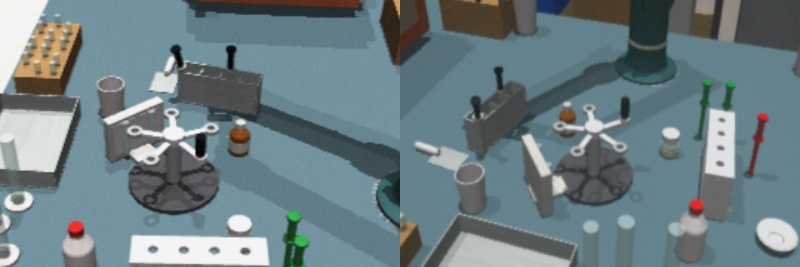

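Both rods stand upright in the caddy: left crop (177,55) and (231,57), right crop (477,105) and (499,80). The wheel and the bystanders are in place, and the hand is clear. A last check of the crank position, then I hand in.

Run:
```python
from h import *
from station import close_job
head((489,41),178,200,cam="side"); head((489,41),178,200,cam="scene")
print(close_job())
```

```text
tcp [ 434.4 -330.5  329.3] mec 489.1 41.2 r 12.0 z 182.6 centroid ray [489.2  42.7 182.6] n 33
tcp [ 434.5 -330.5  329.4] mec 491.5 42.2 r 10.9 z 183.6 centroid ray [494.4  42.  183.6] n 35
the job is handed in; nothing more can be done
None
```

Job handed in at about 50 s: both rods in the rack hung in the carousel through one full anticlockwise turn (wheel left at about 6.33 rad), and both now stand handle up in the caddy, which was knocked aside mid-run; one of them leans but stayed in its compartment.

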